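Load the lunch tray: stacked food tubs between salt and pepper

TASK

Load the wooden tray so that it can be carried out to lunch: stand the deepest of the three lidded tubs in the middle of the tray with its long side running across the tray, from the near rim to the far rim, then stack the medium tub on it and the shallowest on top, each with its feet down in the corner pockets of the lid below. On the tray's lengthwise centre line, stand the glass salt shaker midway between the stack and the left end of the tray, and the wooden pepper mill midway between the stack and the right end (left and right as you face the tray). Keep the tubs, shaker and mill upright all the while, and leave the tumbler and the spice jar standing where they are.

Things in the scene. Friction and masses are not known exactly. Their poses are not given: they have to be found in the camera images.
- tray: dark wooden serving tray, fixed, 324 mm long (own y) x 174 (own x); floor 310 x 160 mm inside, 8 mm above the worktop; rim 7 mm thick, 20 high; steel bar handle over each end, 47 mm high. Origin: centre of the underside; own +y along it to its left end as the robot sees it, +x across it to the far rim. Midway from the stack to an end: 94 mm from the centre
- tub_deep: deepest of three white food tubs with clipped-on grey lids, 90 mm high; 0.5 kg. Lid 96 (own x) x 66 mm (own y), 13 mm skirt: grip it across the 66. Body 86 x 56. Feet 13.6 mm wide, 6 high, at x +-34, y +-19 mm; 18 mm square pockets 5 mm deep in the lid at the same x, y: a tub seated on it has its origin 85 mm higher than this one's. A half turn is no matter. Origin: centre under the feet, z up
- tub_medium: medium of three white food tubs with clipped-on grey lids, 62 mm high; 0.35 kg. Lid 96 (own x) x 66 mm (own y), 13 mm skirt: grip it across the 66. Body 86 x 56. Feet 13.6 mm wide, 6 high, at x +-34, y +-19 mm; 18 mm square pockets 5 mm deep in the lid at the same x, y: a tub seated on it has its origin 57 mm higher than this one's. A half turn is no matter. Origin: centre under the feet, z up
- tub_shallow: shallowest of three white food tubs with clipped-on grey lids, 40 mm high; 0.22 kg. Lid 96 (own x) x 66 mm (own y), 13 mm skirt: grip it across the 66. Body 86 x 56. Feet 13.6 mm wide, 6 high, at x +-34, y +-19 mm; 18 mm square pockets 5 mm deep in the lid at the same x, y: a tub seated on it has its origin 35 mm higher than this one's. A half turn is no matter. Origin: centre under the feet, z up
- salt_shaker: clear glass salt shaker, white salt inside, pale cap, round, 44 mm wide, 90 high; grip at 45 to 60 mm height (38 to 40 mm wide there), cap 34 mm wide from 70 mm up; 0.1 kg. Origin: centre of the underside, z up
- pepper_mill: turned wooden pepper mill, round, foot 58 mm wide, 170 high; ball head 47 mm wide from 123 to 159 mm (widest near 140), best gripped there; 12 mm metal knob on top; 0.18 kg. Origin: centre of the underside, z up
- tumbler: clear glass tumbler, 81 mm across, 91 mm high: a bystander. Origin: centre of the underside.
- spice_jar: spice jar with a green cap, round, 46 mm across, 106 mm high: a bystander, not the salt shaker. Origin: centre of the underside.

How it is judged:
At the end, for the whole second after the job is handed in: Deep tub on the tray within 12 mm of its middle, square across it (0.15 rad); medium tub on it and shallow on that, feet in the pockets (5 mm, 0.08 rad); salt shaker 94 mm left and mill 94 mm right of the tray's middle, on its centre line (15 mm); all upright, released, at rest (x of tub_deep in the frame of tray between -0.012 and 0.012 m and y of tub_deep in the frame of tray between -0.012 and 0.012 m and z of tub_deep in the frame of tray between 0.005 and 0.011 m and angle between the x axis of tub_deep and the x axis of tray, either way round below 0.15 rad and horizontal distance between tub_medium and tub_deep below 0.005 m and horizontal distance between tub_shallow and tub_medium below 0.005 m and angle between the x axis of tub_medium and the x axis of tub_deep, either way round below 0.08 rad and angle between the x axis of tub_shallow and the x axis of tub_medium, either way round below 0.08 rad and z of tub_medium in the frame of tub_deep between 0.0825 and 0.0875 m and z of tub_shallow in the frame of tub_medium between 0.0545 and 0.0595 m and x of salt_shaker in the frame of tray between -0.015 and 0.015 m and y of salt_shaker in the frame of tray between 0.079 and 0.109 m and z of salt_shaker in the frame of tray between 0.004 and 0.012 m and x of pepper_mill in the frame of tray between -0.015 and 0.015 m and y of pepper_mill in the frame of tray between -0.109 and -0.079 m and z of pepper_mill in the frame of tray between 0.004 and 0.012 m and angle between each of tub_deep, tub_medium, tub_shallow, salt_shaker, pepper_mill's own z axis and vertical below 0.12 rad and linear speed of each of tub_deep, tub_medium, tub_shallow, salt_shaker, pepper_mill below 0.02 m/s and angular speed of each of tub_deep, tub_medium, tub_shallow, salt_shaker, pepper_mill below 0.2 rad/s); the robot touches nothing.
It fails at once if the tumbler is knocked or shifted (more than 25 mm, or tipped) (distance of tumbler from where it was at the start of the episode above 0.025 m or angle between tumbler's own z axis and vertical above 0.4 rad).
It fails at once if the spice jar is knocked or shifted (more than 25 mm, or tipped) (distance of spice_jar from where it was at the start of the episode above 0.025 m or angle between spice_jar's own z axis and vertical above 0.4 rad).
It fails at once if one of the tubs, the shaker or the mill is tipped over (more than 0.6 rad) (angle between any of tub_deep, tub_medium, tub_shallow, salt_shaker, pepper_mill's own z axis and vertical above 0.6 rad).
It also fails if it takes over 120 s, if anything falls off the work surface, if the arm or the gripper's body presses on something with over 40 N, if the wrist force passes 120 N, or if a joint passes its speed limit or range.

ROBOT

A 6-joint arm with a two-finger parallel gripper is mounted at the origin on a cart in front of the work surface, level with it; the furniture and walls round the work are solid. World frame = base frame: x ahead of the robot, y to its left, z up, the work surface at z = 0. Lengths are in m, angles in rad, forces in N, time in s.
With the tool pointing down it reaches from about 0.275 to 0.75 m from the base axis. Payload 10.2 kg.
Tool frame: the origin (TCP) lies midway between the tips of the shut fingers; the grasp point (between the pads) lies 19 mm behind it (env.hold_point_z is the distance from the TCP to the grasp point, in m); z points along the fingers, y is the line along which they close (so a half turn about z gives the same grasp; the last joint's range is limited). The gripper opens to 85 mm and grips with 20 to 120 N. Pads are 22 mm wide; open, the fingers measure 114 mm over their backs; the gripper's body (76 mm by 85 mm) begins 54 mm behind the grasp point. The pads swing forward as they close: fully open they stand 13 mm farther back than shut.
Start: joints at [1.021, 0.313, 1.498, -0, 1.331, -0.223], TCP at [0.169, 0.497, 0.231] pointing down, gripper open.
Joint ranges: [-2.94, 2.94], [-0.97, 2.17], [0.19, 2.56], [-1.23, 4.37], [0.02, 3.11], [-2.88, 2.88]. Speed limits (rad/s): [2.39, 2.39, 3.01, 3.14, 3.14, 3.14].

INTERFACE

Orientations are given as a unit quaternion [x, y, z, w].
In Python, from bench import env, kinematics, monitor, eyes, job gives the robot as it stands. The module is installed in compiled form; this text tells all that it offers. Calls block until the motion is done:
- env.reach(position, orientation): joint-space move of the TCP to a pose.
- env.movel(position, velocity=0.15, frame=None, guard=None): straight line of the TCP; frame=None keeps the orientation; velocity is the mean speed in m/s. With guard (N) it stops when the force on the tool has changed by that much, and returns True; else False.
- env.set_joints(angles): joint-space move.
- env.release() and env.close_gripper(effort=None): open the fingers fully, or close them until they stop; effort is the grip in N (None keeps the last).
- env.hold(seconds).
- kinematics.ik(position, orientation): joint angles nearest the present ones, or None.
- monitor.sense(): the state.
- eyes.grab_frame(name): name is "side" or "top" or "wrist"; returns a dict with "frame" (480x640x3 uint8, red, green, blue), "mtx" (3x3 intrinsics, pixels), "k1" (the pictures are not rectified: a ray, as slopes to the right and down, at radius r is drawn at 1 + k1 r^2 times it, then the intrinsics apply), "view" (4x4, takes a point from world to camera coordinates). Camera axes: x right, y down, z forward; pixel columns grow to the right and rows downward; lengths in m; the calibration is good to about 2 mm. A picture is of the moment at which its call begins. There is no depth.
A pose or a line that the arm cannot do raises env.MotionError and nothing moves.
- job.hand_in(): hands the job in; it is judged then, once.
The state is a dict: "clock": time; "joints": joint angles; "qvel": joint speeds; "joint_efforts": joint torques, N m; "position": TCP position; "ee_rot": TCP orientation; "contact_force": force on the tool from outside, world axes, zero at the start; "ft_torque": the same for the moment, N m; "finger_gap": opening from 0.0 (shut) to 1.0 (fully open); "gripper_force": force on a finger pad.
Only numpy, scipy, OpenCV 4.12 (cv2) and the standard library are available. Lean on these libraries where they do the work, as an engineer would, in place of code of your own. Each camera call takes 0.05 s, during which the arm holds its last target. There are 200 camera calls.

## Working session

There is one attempt and no reset: what is moved stays moved. The work goes in short steps, each a Python script; the robot and the scene stay as the last script left them, time stands still between calls to the robot, and variables do not carry over. Pictures are saved under pics/ and viewed, at most 14 in all, crops included, and the job is handed in when it is done.

```bash
mkdir -p pics
python3 - <<'E'
from bench import env,monitor,eyes
import cv2,numpy as np
for n in("top","side"):
    f=eyes.grab_frame(n); cv2.imwrite(f"pics/{n}0.png",f["frame"][:,:,::-1]); np.set_printoptions(precision=4,suppress=True)
    print(n,f["mtx"],f["k1"],f["view"], -f["view"][:3,:3].T@f["view"][:3,3])
print(monitor.sense()["clock"],env.hold_point_z,monitor.sense()["ee_rot"])
E
```

```text
top [[519.8117   0.     316.844 ]
 [  0.     519.8117 239.4266]
 [  0.       0.       1.    ]] -0.07227097043079024 [[-0.0065 -1.     -0.0029 -0.1445]
 [-0.9947  0.0067 -0.1028  0.5218]
 [ 0.1028  0.0022 -0.9947  1.0793]
 [ 0.      0.      0.      1.    ]] [ 0.4071 -0.1504  1.1267]
side [[524.8604   0.     317.7556]
 [  0.     524.8604 242.2792]
 [  0.       0.       1.    ]] -0.15153997642736403 [[ 0.9996  0.0252 -0.0157 -0.5291]
 [-0.0002 -0.5244 -0.8515 -0.0504]
 [-0.0297  0.8511 -0.5242  1.2589]
 [ 0.      0.      0.      1.    ]] [ 0.5662 -1.0846  0.6086]
0.1 0.0187 [ 0.1627  0.9867 -0.0005 -0.0002]
```

View pics/top0.png

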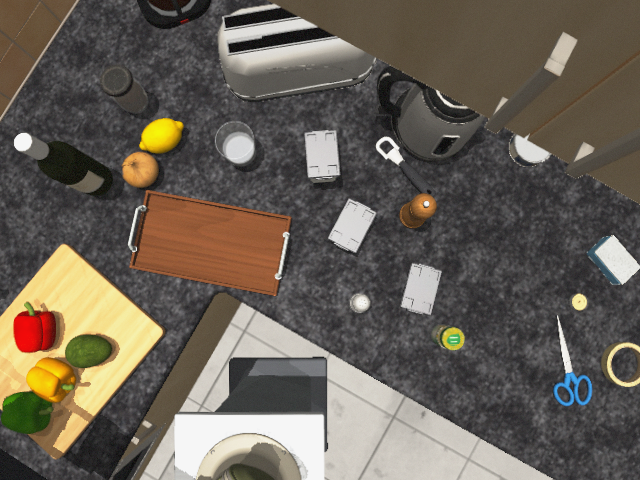

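View pics/side0.png

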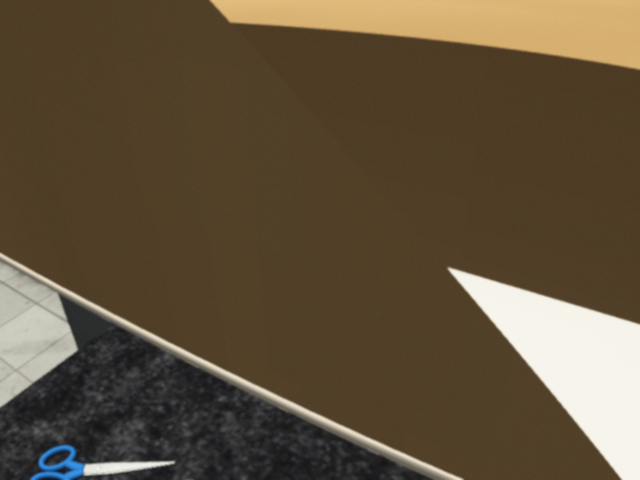

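The side view is blocked by a cupboard, so only the top view is useful. It shows the tray at (210,243), tubs at (322,155), (352,225) and (421,288), the shaker at (360,302), the mill at (420,210), the spice jar at (452,338) and the tumbler at (236,145). Next I measure the lids.

```bash
cat > h.py <<'E'
import cv2,numpy as np
np.set_printoptions(precision=4,suppress=True)
def ray(f,p):
    p=np.atleast_2d(np.float64(p)); K=f["mtx"]
    d=np.array([f["k1"],0,0,0,0.]); u=cv2.undistortPoints(p[:,None],K,d)[:,0]
    V=f["view"]; R=V[:3,:3]; return -R.T@V[:3,3], np.c_[u,np.ones(len(u))]@R
def onz(f,p,z):
    c,d=ray(f,p); return c+d*((z-c[2])/d[:,2])[:,None]
def proj(f,P):
    P=np.atleast_2d(P);V=f["view"];c=P@V[:3,:3].T+V[:3,3];s=c[:,:2]/c[:,2:]
    s=s*(1+f["k1"]*(s**2).sum(1))[:,None];return s@f["mtx"][:2,:2].T+f["mtx"][:2,2]
def rect(pts):
    (c,s,a)=cv2.minAreaRect(np.float32(pts[:,:2]*1000)); 
    if s[0]<s[1]: s=s[::-1];a+=90
    return np.array(c)/1000,np.array(s),np.radians((a+90)%180-90)
E
python3 - <<'E'
from h import *
from bench import eyes
f=eyes.grab_frame("top"); im=f["frame"]; hsv=cv2.cvtColor(im,cv2.COLOR_RGB2HSV)
print("lid px",im[150,322],im[225,352],im[290,421],"side",im[182,322],im[249,345])
m=((hsv[...,2]>120)&(hsv[...,1]<45)).astype(np.uint8)
m[:120]=0;m[330:]=0;m[:,:300]=0;m[:,480:]=0
n,l,st,ce=cv2.connectedComponentsWithStats(m)
for i in range(1,n):
    if st[i,4]<80: continue
    c=cv2.findContours((l==i).astype(np.uint8),0,1)[0][0][:,0]
    print(st[i],ce[i]); 
    for z in(.09,.062,.04): print(z,*rect(onz(f,c,z)))
# tray
t=((hsv[...,0]<15)&(hsv[...,1]>90)&(hsv[...,2]>50)).astype(np.uint8)
t[:180]=0;t[305:]=0;t[:,:115]=0;t[:,310:]=0
c=max(cv2.findContours(t,0,1)[0],key=cv2.contourArea)[:,0]
print("tray",*rect(onz(f,c,.02)),*rect(onz(f,c,.01)))
for p,z in [((360,302),.09),((426,203),.165),((452,338),.106),((238,150),.0)]: print(p,onz(f,p,z))
for z in(.4,.6,.8):print("cab",z,onz(f,[[250,0],[400,82],[500,130],[640,205]],z)[:,:2].tolist())
big=cv2.resize(im[120:320,300:480],None,fx=3.3,fy=3,interpolation=cv2.INTER_CUBIC)
cv2.imwrite("pics/crop1.png",np.hstack([big])[:,:,::-1])
E
```

```text
lid px [213 211 208] [217 216 215] [208 206 204] side [55 54 52] [132 129 130]
[ 304  130   36   50 1470] [321.6524 153.5748]
0.09 [ 0.689  -0.1594] [102.1545  66.0652] 0.07299950916599848
0.062 [ 0.6966 -0.1596] [104.9135  67.8494] 0.07299954245551211
0.04 [ 0.7026 -0.1598] [107.0813  69.2514] 0.07299947587648487
[376 136  29  29 364] [389.8022 150.4451]
0.09 [ 0.6957 -0.299 ] [65.9352 39.1065] 0.6890358738316479
0.062 [ 0.7035 -0.303 ] [67.716  40.1627] 0.6890340761979121
0.04 [ 0.7096 -0.3061] [69.1152 40.9925] 0.6890352746204027
[ 328  199   48   54 1478] [351.6563 225.3796]
0.09 [ 0.5418 -0.2179] [98.0659 63.7464] -0.4766917869494335
0.062 [ 0.5454 -0.2197] [100.7145  65.468 ] -0.4766910545801337
0.04 [ 0.5483 -0.2211] [102.7955  66.8207] -0.4766917869494335
[ 401  263   41   52 1454] [420.9209 288.6121]
0.09 [ 0.4144 -0.3546] [96.0121 61.9783] -0.2730809376508886
0.062 [ 0.4146 -0.3601] [98.6052 63.6522] -0.2730812039669976
0.04 [ 0.4147 -0.3644] [100.6426  64.9674] -0.2730812039669976
[350 293  20  20 306] [359.3333 302.4477]
0.09 [ 0.3884 -0.2317] [38.2016 37.0088] -1.1158389
[... 248 characters left out ...]
(360, 302) [[ 0.389  -0.2329  0.09  ]]
(426, 203) [[ 0.574  -0.3538  0.165 ]]
(452, 338) [[ 0.3177 -0.4103  0.106 ]]
(238, 150) [[0.7251 0.0265 0.    ]]
cab 0.4 [[0.8447721736059517, -0.05063389405268935], [0.7129921890132844, -0.2719557954314748], [0.6403653106375109, -0.4160833371203567], [0.5294650543130349, -0.6197999171177164]]
cab 0.6 [[0.7243350217292808, -0.07809431787441715], [0.6288212039432521, -0.2385079028789414], [0.5761814161257501, -0.34297120052897107], [0.4958011754712882, -0.4906244906853235]]
cab 0.8 [[0.6038978698526101, -0.10555474169614495], [0.54465021887322, -0.20506001032640797], [0.5119975216139893, -0.26985906393758535], [0.4621372966295415, -0.36144906425293044]]
```

View pics/crop1.png

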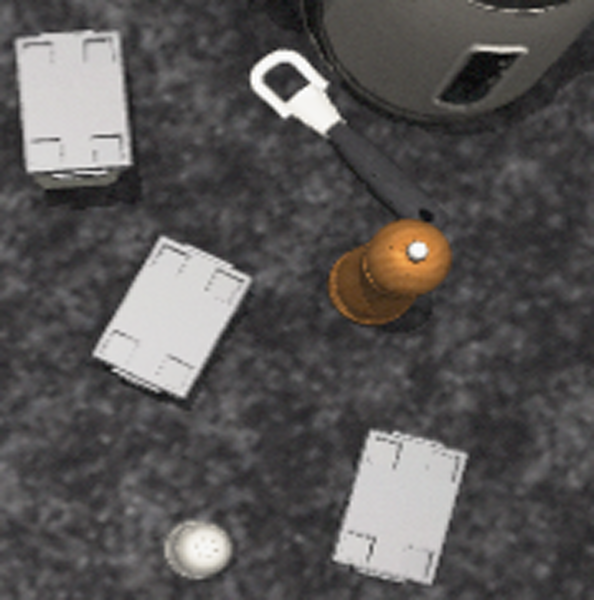

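Middle tub is medium and near tub is shallow: the lid sizes match 66 mm at those heights, and the far one shows a tall side. I'll hover over each object and refine its position with the wrist camera.

```bash
cat >> h.py <<'E'
from bench import env,kinematics,monitor,eyes
def quat(th):   # tool down, tool y along world angle th (mod pi); choose branch with small joint 6 
    return [np.array([np.cos(p),np.sin(p),0,0]) for p in ((th+np.pi/2)/2,(th+3*np.pi/2)/2)]
def best(pos,th):
    c=[(abs(j[5]),q,j) for q in quat(th) if (j:=kinematics.ik(pos,q)) is not None]
    return min(c,key=lambda t:t[0])[1]
def shot(n,name):
    f=eyes.grab_frame(n); cv2.imwrite(f"pics/{name}.png",f["frame"][:,:,::-1]); np.savez(f"pics/{name}.npz",**{k:f[k] for k in("frame","mtx","k1","view")}); return f
T0=np.array([.5182,.0823]);TY=-.1905
E
python3 - <<'E'
from h import *
for nm,p,th in[("w_deep",(.66,-.155,.24),.073+1.57),("w_med",(.52,-.215,.24),-.477+1.57),("w_sal",(.41,-.29,.24),-.27+1.57)][::-1]:
    q=best(p,th); env.reach(p,q); f=shot("wrist",nm); s=monitor.sense()
    print(nm,s["clock"],s["position"],s["joints"],s["contact_force"],-f["view"][:3,:3].T@f["view"][:3,3])
a=[cv2.resize(cv2.imread(f"pics/{n}.png"),(400,300)) for n in("w_sal","w_med","w_deep")]
cv2.imwrite("pics/m1.png",np.vstack([np.hstack(a[:2]),np.hstack([a[2],a[2]*0])]))
E
```

```text
w_sal 3.0917 [ 0.4103 -0.2896  0.24  ] [-0.8483  0.2558  1.5502  0.0001  1.3355  0.9922] [0.188  0.3101 0.3075] [ 0.4901 -0.313   0.3825]
w_med 3.7333 [ 0.5197 -0.2151  0.2399] [-0.6006  0.3903  1.3668 -0.0003  1.3847  1.4474] [-1.2567 -0.6126  1.0435] [ 0.5937 -0.2541  0.3822]
w_deep 4.4417 [ 0.6592 -0.1563  0.2403] [-0.4052  0.6661  0.9343 -0.0003  1.5411  1.096 ] [ 0.1933 -0.0172 -0.7318] [ 0.7421 -0.1512  0.3824]
```

View pics/m1.png

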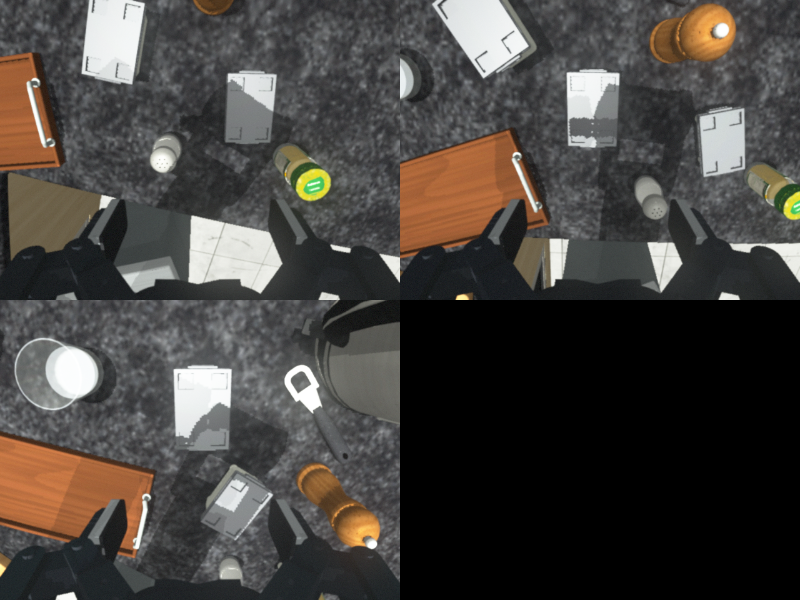

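The wrist views show the three lids clearly, each partly in shadow, plus the shaker cap at about (264,250) in w_sal and the mill knob at about (510,50) in w_med and (592,389) in w_deep. Next I measure from these.

Run:
```python
from h import *
F={n:dict(np.load(f"pics/{n}.npz")) for n in("w_sal","w_med","w_deep")}
top=eyes.grab_frame("top")
F["top"]=top
dbg=[]
tub={"deep":(.689,-.1594,.09),"med":(.5454,-.2197,.062),"shal":(.4147,-.3644,.04)}
for nm,P in tub.items():
  for n,f in F.items():
    im=f["frame"];hsv=cv2.cvtColor(im,cv2.COLOR_RGB2HSV)
    c=proj(f,P)[0]
    if not(40<c[0]<600 and 40<c[1]<400): continue
    m=((hsv[...,2]>95)&(hsv[...,1]<50)).astype(np.uint8)
    k=np.zeros_like(m); cv2.circle(k,tuple(int(v) for v in c),95 if n!="top" else 36,1,-1); m&=k
    m=cv2.morphologyEx(m,cv2.MORPH_CLOSE,np.ones((5,5)) if n!="top" else np.ones((3,3))); m=cv2.morphologyEx(m,cv2.MORPH_OPEN,np.ones((11,11)) if n!="top" else np.ones((5,5)))
    cs=cv2.findContours(m,0,1)[0]
    if not cs: print(nm,n,"none");continue
    ct=max(cs,key=cv2.contourArea)[:,0]
    C,s,a=rect(onz(f,ct,P[2])); print(nm,n,C,s,round(a,3))
    if n!="top":
        d=im.copy(); cv2.drawContours(d,[ct[:,None]],-1,(255,0,0),1); dbg.append(d)
# knob and cap
def blob(f,c,r,fn):
    hsv=cv2.cvtColor(f["frame"],cv2.COLOR_RGB2HSV); m=fn(hsv).astype(np.uint8); k=m*0; cv2.circle(k,c,r,1,-1); m&=k
    n,l,st,ce=cv2.connectedComponentsWithStats(m); i=1+np.argmax(st[1:,4]); return ce[i],st[i]
white=lambda h:(h[...,2]>150)&(h[...,1]<50)
L=[]
for n,c,r in[("w_med",(510,50),22),("w_deep",(592,389),22),("top",(427,204),8)]:
    p,st=blob(F[n],c,r,white); print("knob",n,p,st); L.append(ray(F[n],p))
A=np.zeros((3,3));b=np.zeros(3)
for c,d in L:
    d=d[0]/np.linalg.norm(d[0]);M=np.eye(3)-np.outer(d,d);A+=M;b+=M@c
X=np.linalg.solve(A,b);print("knob X",X)
for c,d in L: d=d[0]/np.linalg.norm(d[0]);print(np.linalg.norm((np.eye(3)-np.outer(d,d))@(X-c)))
for n,c,r,t in[("w_sal",(266,248),26,150),("top",(360,302),12,170)]:
    p,st=blob(F[n],c,r,lambda h:(h[...,2]>t)&(h[...,1]<50));print("cap",n,p,st,onz(F[n],p,.09))
    d=F[n]["frame"].copy()
d=F["w_sal"]["frame"]; dbg.append(d)
print([im_.shape for im_ in dbg][:1],len(dbg))
a=[cv2.resize(x,(266,200)) for x in dbg]; a+=[a[0]*0]*(9-len(a))
o=np.vstack([np.hstack(a[i:i+3]) for i in(0,3,6)]); cv2.imwrite("pics/m2.png",o[:,:,::-1])
```

```text
deep w_med [ 0.6859 -0.1629] [103.5032  76.51  ] 0.06
deep w_deep [ 0.6968 -0.1729] [109.3179 107.148 ] 0.064
deep top [ 0.696  -0.1449] [149.9373 117.994 ] -0.405
med w_sal [ 0.5442 -0.2224] [100.0348  74.3094] -0.497
med w_med [ 0.5492 -0.214 ] [104.3329  82.4693] -0.507
med w_deep [ 0.5425 -0.2225] [118.2704  95.6488] -0.463
med top [ 0.5468 -0.2206] [96.1094 66.2115] -0.494
shal w_sal [ 0.4185 -0.3677] [107.3601  66.1707] -0.26
shal w_med [ 0.4071 -0.3622] [124.1513  69.3311] -0.284
shal top [ 0.4153 -0.3639] [102.4937  66.2145] -0.273
knob w_med [513.5714  48.2589] [502  37  24  24 448]
knob w_deep [593.9463 389.5455] [584 381  20  18 242]
knob top [426. 203.] [424 201   5   5  23]
knob X [ 0.5731 -0.3535  0.1679]
0.0006924320977991579
0.00031359171659766364
0.00045405629055427654
cap w_sal [260.5824 248.612 ] [ 241  222   39   53 1389] [[ 0.3973 -0.2428  0.09  ]]
cap top [361.2208 302.0909] [354 296  15  14 154] [[ 0.3888 -0.2353  0.09  ]]
[(480, 640, 3)] 8
```

View pics/m2.png

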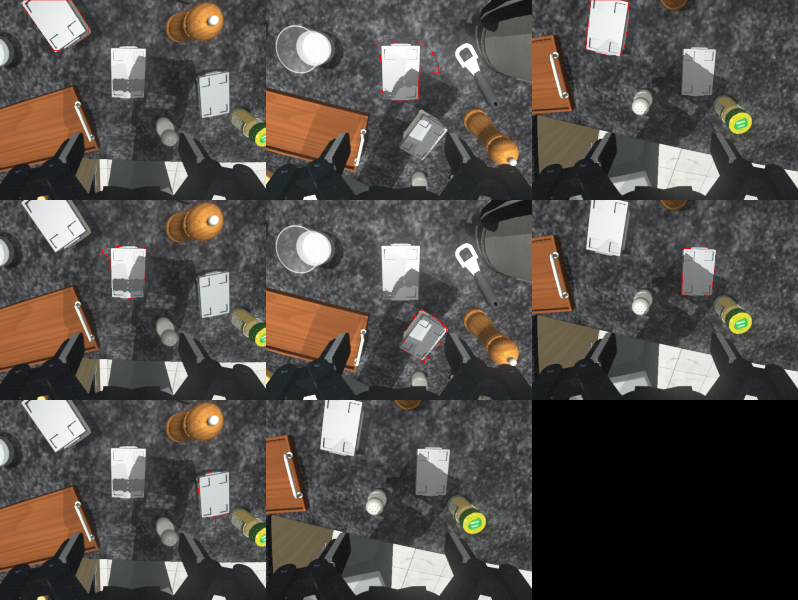

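Contours also pick up tub sides and shadows. The mill knob triangulates well: z 168 mm against a real height of 170. I'll enlarge the lids and pick their corners.

Run:
```python
import cv2,numpy as np
o=[]
for n,x,y in(("w_deep",270,95),("w_med",255,100),("w_sal",350,105)):
    im=cv2.imread(f"pics/{n}.png")[y:y+150,x:x+130]; o.append(cv2.resize(im,(260,300),interpolation=cv2.INTER_CUBIC)) if 0 else o.append(cv2.resize(im,None,fx=2,fy=4,interpolation=cv2.INTER_CUBIC))
cv2.imwrite("pics/c2.png",np.hstack(o))
```

```text
(no output)
```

View pics/c2.png

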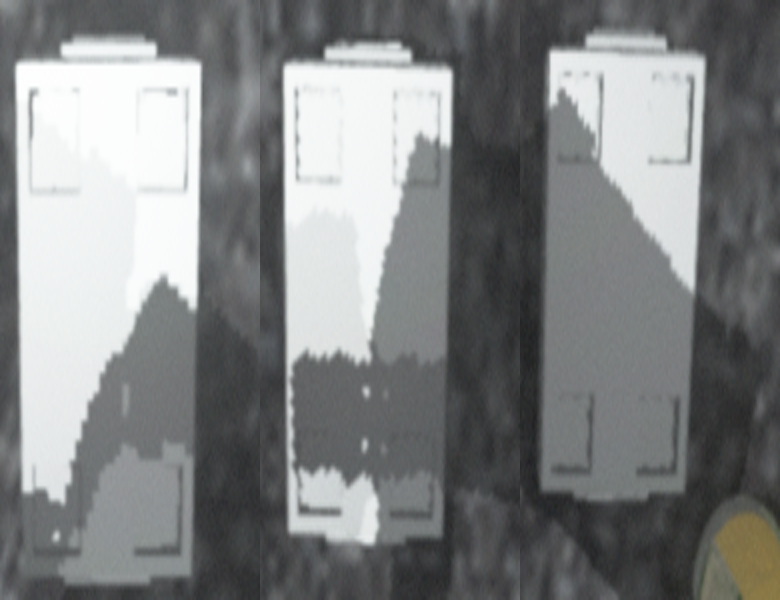

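Lid corners in the crop are clear: deep (16,62) (200,63) (191,577) (23,577); medium (285,62) (452,66) (443,538) (288,534); shallow (550,48) (705,53) (686,495) (541,491).

Run:
```python
from h import *
D={"deep":("w_deep",270,95,0,.09,[(16,62),(200,63),(191,577),(23,577)]),
"med":("w_med",255,100,260,.062,[(285,62),(452,66),(443,538),(288,534)]),
"shal":("w_sal",350,105,520,.04,[(550,48),(705,53),(686,495),(541,491)])}
for k,(n,x,y,o,z,c) in D.items():
    f=dict(np.load(f"pics/{n}.npz")); c=np.float64(c); px=np.c_[(c[:,0]-o)/2+x-.25,c[:,1]/4+y-.4]
    P=onz(f,px,z)[:,:2]; e=lambda a,b:np.linalg.norm(P[a]-P[b])*1000
    u=P[0]+P[1]-P[2]-P[3]; w=P[0]+P[3]-P[1]-P[2]
    print(k,P.mean(0),"len",e(0,3),e(1,2),"wid",e(0,1),e(2,3),"yaw",np.arctan2(u[1],u[0]),np.arctan2(-w[0],w[1]))
f=dict(np.load("pics/w_sal.npz"));print("cap",onz(f,(264,251),.09),onz(eyes.grab_frame("top"),(362.5,302.5),.09))
```

```text
deep [ 0.6895 -0.1603] len 94.45853093158945 94.34393010112558 wid 63.86928174080286 64.2390464620365 yaw 0.07176464850531607 0.06925859129821037
med [ 0.5451 -0.222 ] len 94.77224811884585 94.84350085239335 wid 63.70854865937807 64.62490437085569 yaw -0.49446273695457904 -0.48907276494507684
shal [ 0.4137 -0.3662] len 94.76720204738406 95.27493248130833 wid 64.00321235606235 64.9718207037331 yaw -0.2706047747413088 -0.2792381862920329
cap [[ 0.3947 -0.2448  0.09  ]] [[ 0.3879 -0.2378  0.09  ]]
```

Lid sizes agree with 96x66 (uniformly about 1.5% small), which confirms the tub heights. The two shaker cap estimates differ by 7 mm, so I'll look closer.

Run:
```python
from h import *
a=cv2.resize(cv2.imread("pics/w_sal.png")[205:285,225:305],(480,480),interpolation=cv2.INTER_CUBIC)
b=cv2.resize(cv2.imread("pics/top0.png")[287:317,345:375],(300,300),interpolation=cv2.INTER_CUBIC)
o=np.zeros((480,780,3),np.uint8);o[:,:480]=a;o[:300,480:]=b;cv2.imwrite("pics/c3.png",o)
```

```text
(no output)
```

View pics/c3.png

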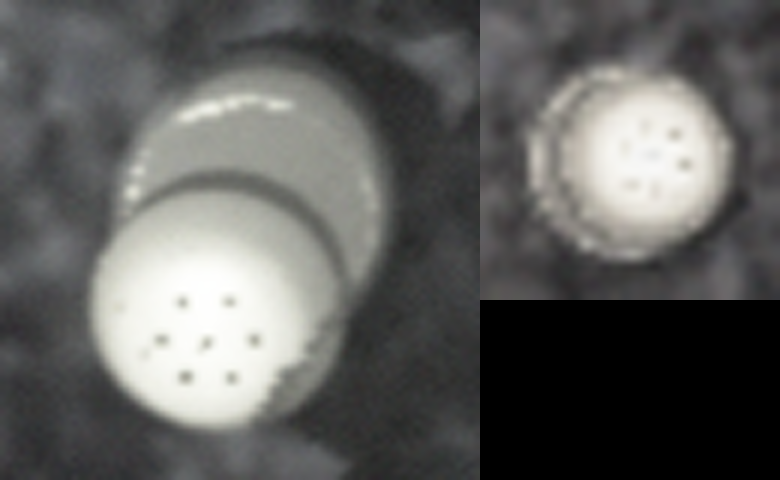

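```bash
cat >> h.py <<'E'
def trayp(x,y):
    c,s=np.cos(TY),np.sin(TY); return T0+np.array([c*x-s*y,s*x+c*y])
def pick(xy,th,z,hov,eff,lift):
    p=np.array([*xy,hov]); q=best(p,th); env.release(); env.reach(p,q)
    env.movel([*xy,z+.04],velocity=.25,frame=q); g=env.movel([*xy,z],velocity=.1,guard=8)
    env.close_gripper(effort=eff); s=monitor.sense(); print("gap",s["finger_gap"],"F",s["gripper_force"],"guard",g,"z",s["position"][2],"t",s["clock"])
    env.movel([*xy,lift],velocity=.2)
def place(xy,th,z,hov,up):
    p=np.array([*xy,hov]); q=best(p,th); env.reach(p,q)
    print("gap",monitor.sense()["finger_gap"])
    env.movel([*xy,z+.03],velocity=.25,frame=q); env.movel([*xy,z+.003],velocity=.08); env.hold(.2)
    g=env.movel([*xy,z-.002],velocity=.02,guard=4); s=monitor.sense(); print("placed guard",g,"dz",s["position"][2]-z,s["contact_force"],"xy",s["position"][:2]-xy,"t",s["clock"])
    env.release(); env.hold(.2); env.movel([*xy,up],velocity=.2)
E
python3 - <<'E'
from h import *
f=dict(np.load("pics/w_sal.npz"));P=onz(f,(259.5,262.2),.09)[0];print(P)
xy=(P[:2]+[.388,-.2378])/2
if np.linalg.norm(P[:2]-[.388,-.2378])>.005: raise SystemExit
pick(xy,TY,.031,.2,30,.15)
place(trayp(0,.094),TY,.039,.15,.2)
f=shot("wrist","w1")
E
```

```text
[ 0.3867 -0.2385  0.09  ]
gap 0.4617275443556333 F 29.55586822630721 guard False z 0.031638882296008836 t 7.9917
gap 0.4642895638194546
placed guard True dz 0.0006787821718497525 [-0.5648 -0.4589  4.9228] xy [0.0005 0.0001] t 11.7417
```

View pics/w1.png

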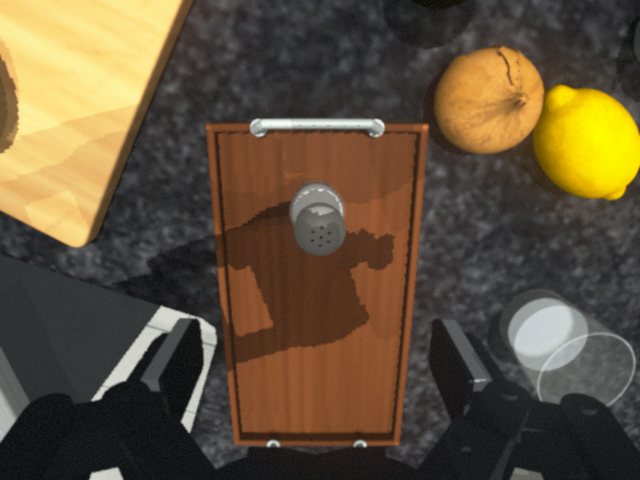

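The shaker stands on the tray with its cap at (320,238). Tray rim corners are (207,124), (429,124), (400,445), (235,445), so I'll check the tray pose with these and go on to the deep tub.

Run:
```python
from h import *
f=dict(np.load("pics/w1.npz"))
P=onz(f,[(207,124),(429,124),(400,445),(235,445)],.02)[:,:2]
e=lambda a,b:np.linalg.norm(P[a]-P[b]); u=P[0]+P[1]-P[2]-P[3]
print("tray",P.mean(0),e(0,1),e(1,2),e(2,3),e(3,0),"yaw",np.arctan2(-u[0],u[1]))
c=onz(f,(320,238),.098)[0,:2];a=TY;R=np.array([[np.cos(a),np.sin(a)],[-np.sin(a),np.cos(a)]]);print("shaker in tray",R@(c-T0),R@(c-P.mean(0)))
xy=np.array([.6895,-.1603]); top=.09
pick(xy,.0705+np.pi/2,top-.030,.19,50,.19)
s=monitor.sense();print(s["contact_force"],s["joints"])
```

```text
tray [0.5177 0.0816] 0.1716690584455755 0.3221325007051202 0.17295978940086515 0.3224456908025116 yaw -0.19059663299880916
shaker in tray [0.0009 0.0938] [0.0012 0.0945]
gap 0.7599132884580193 F 55.50734102725983 guard False z 0.06149661815145749 t 16.4417
[ 0.7076 -0.2693 -6.7859] [-0.3935  0.771   0.8862 -0.      1.4883  1.1069]
```

Run:
```python
from h import *
place(trayp(0,0),TY+np.pi/2,.0685,.19,.2)
xy=np.array([.5451,-.222]); 
# look at deep lid from a spot 8 cm nearer, tool y across tray y
p=[*(trayp(-.075,0)),.24]; env.reach(p,best(p,TY+np.pi/2)); shot("wrist","w2"); print(monitor.sense()["clock"])
im=cv2.imread("pics/w2.png"); cv2.imwrite("pics/w2c.png",cv2.resize(im[60:300,200:470],None,fx=2.4,fy=2.4,interpolation=cv2.INTER_CUBIC))
```

```text
gap 0.7597859339236805
placed guard True dz 0.0010052154260820484 [0.4101 0.0847 4.4968] xy [ 0.0007 -0.0001] t 20.8583
22.7
```

View pics/w2c.png

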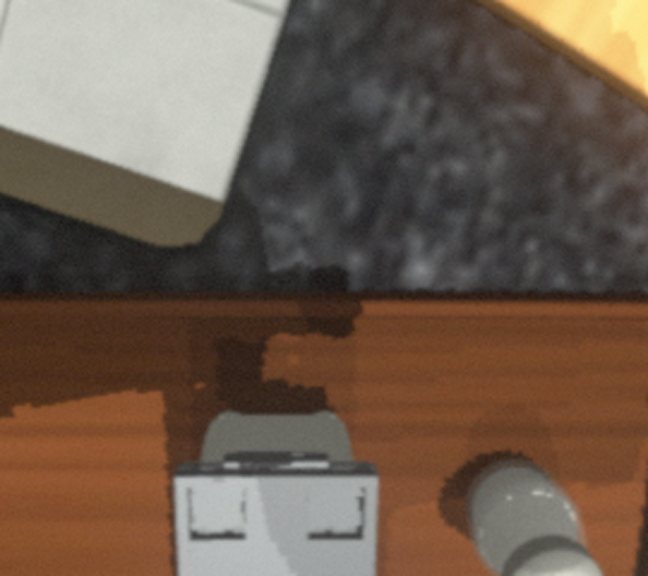

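The camera looks the other way round here, so the lid is cut off at the bottom (its near edge at about row 475 of the crop). I'll take the picture from the far side.

Run:
```python
from h import *
p=[*(trayp(.06,0)),.25]; env.reach(p,best(p,TY+np.pi/2)); f=shot("wrist","w3"); print(monitor.sense()["clock"])
c=proj(f,[*trayp(0,0),.098])[0];print(c); x,y=(int(v) for v in c-[75,90])
print(x,y)
im=cv2.imread("pics/w3.png"); cv2.imwrite("pics/w3c.png",cv2.resize(im[y:y+180,x:x+150],(600,600),interpolation=cv2.INTER_CUBIC))
```

```text
23.35
[317.9943 138.5533]
242 48
```

View pics/w3c.png

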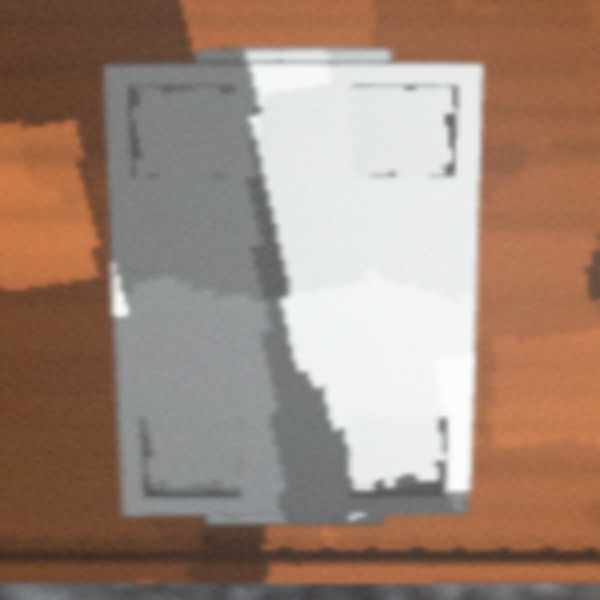

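Deep lid corners in the crop: (104,65), (485,65), (470,512), (122,515).

Run:
```python
from h import *
f=dict(np.load("pics/w3.npz")); c=np.float64([(104,65),(485,65),(470,512),(122,515)])
P=onz(f,c*[.25,.3]+[242-.4,48-.35],.098)[:,:2]; e=lambda a,b:np.linalg.norm(P[a]-P[b])*1000
u=P[2]+P[3]-P[0]-P[1]; w=P[0]+P[3]-P[1]-P[2]
print(P.mean(0),e(0,1),e(1,2),e(2,3),e(3,0),np.arctan2(u[1],u[0]),np.arctan2(w[0],-w[1]))
a=TY;R=np.array([[np.cos(a),np.sin(a)],[-np.sin(a),np.cos(a)]]);print("deep in tray",R@(P.mean(0)-T0))
for xy,th in(((.6895,-.1603),.07),((.5451,-.222),-.4918),((.4137,-.3662),-.275),(T0,TY)):
    p=[*xy,.2]; q=best(p,th+np.pi/2); print(q,kinematics.ik(p,q)[5])
```

```text
[0.5169 0.0807] 64.5160004935659 93.31557703282256 64.62248893707748 94.0051330622007 -0.18883173740473888 -0.1859293186243732
deep in tray [-0.0009 -0.0018]
[-0.9994 -0.035   0.      0.    ] 1.107327301928125
[-0.9699  0.2434  0.      0.    ] 1.4769374091459628
[-0.9906  0.1371  0.      0.    ] 0.9091420308676668
[0.0951 0.9955 0.     0.    ] -1.4463018169558643
```

Deep tub sits within about 2 mm. Now the medium tub.

Run:
```python
from h import *
pick(np.array([.5451,-.222]),-.4918+np.pi/2,.032,.2,50,.22)
place(T0,TY+np.pi/2,.033+.093,.22,.26)
env.reach([*trayp(.06,0),.32],best([*trayp(.06,0),.32],TY+np.pi/2)); f=shot("wrist","w4")
c=proj(f,[*T0,.155])[0];x,y=(int(v) for v in c-[75,90]);y=max(y,0);print(x,y)
cv2.imwrite("pics/w4c.png",cv2.resize(cv2.imread("pics/w4.png")[y:y+180,x:x+150],(600,600),interpolation=cv2.INTER_CUBIC))
```

```text
gap 0.7558013361076068 F 54.73980188369751 guard False z 0.033384760290625454 t 27.5833
gap 0.758800298136202
placed guard True dz 0.0003715857524131394 [ 0.136  -0.5079  4.865 ] xy [ 0.0005 -0.    ] t 32.4917
242 47
```

View pics/w4c.png

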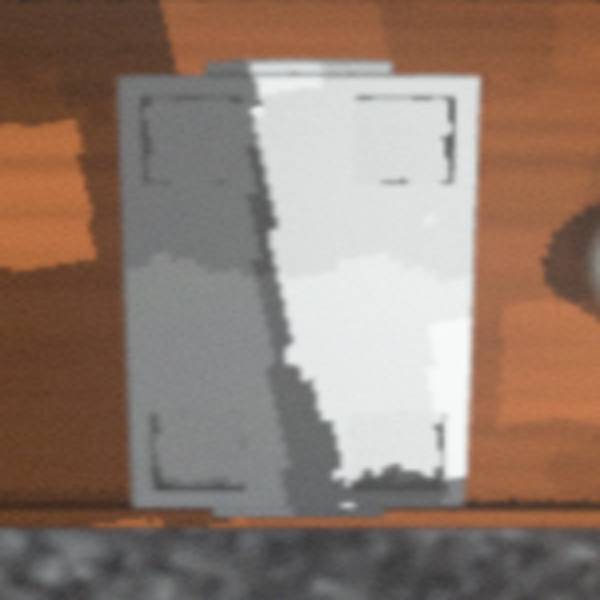

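The medium lid sits square, with corners at (118,77), (480,77), (465,505), (134,505). It touched down at seated height: dz is 0.4 mm, where resting on the lid would give +5. Now the shallow tub.

Run:
```python
from h import *
f=dict(np.load("pics/w4.npz")); c=np.float64([(118,77),(480,77),(465,505),(134,505)])
P=onz(f,c*[.25,.3]+[242-.4,47-.35],.155)[:,:2];print("med",P.mean(0))
pick(np.array([.4137,-.3662]),-.275+np.pi/2,.010,.2,50,.26)
place(T0,TY+np.pi/2,.011+.150,.26,.28)
print(monitor.sense()["clock"])
```

```text
med [0.5175 0.0814]
gap 0.7588033429044448 F 54.66951012611389 guard False z 0.01124296146872776 t 38.2333
gap 0.7605380760221048
placed guard True dz 0.00019429369957396636 [-0.4419 -0.0718  5.9118] xy [0.0004 0.0001] t 43.025
44.3167
```

Run:
```python
from h import *
p=[.5731,-.3535,.23]; q=best(p,TY); print(q, best([*trayp(0,-.094),.23],TY))
pick(np.array([.5731,-.3535]),TY,.117,.23,40,.21)
place(trayp(0,-.094),TY,.118+.008,.21,.27)
p=[*trayp(-.02,-.23),.33]; env.reach(p,best(p,TY)); f=shot("wrist","w5"); t=shot("top","t5"); print(monitor.sense()["clock"])
a=cv2.resize(cv2.imread("pics/w5.png"),(400,300)); b=cv2.resize(cv2.imread("pics/t5.png")[140:310,100:327],(400,300))
cv2.imwrite("pics/m5.png",np.hstack([a,b]))
```

```text
[0.7712 0.6367 0.     0.    ] [0.7712 0.6367 0.     0.    ]
gap 0.5401771557496036 F 41.38182346297789 guard False z 0.11795661090585557 t 47.6
gap 0.5444931531526204
placed guard True dz -7.483740894953517e-05 [-0.2085 -0.214   4.0642] xy [ 0.0005 -0.    ] t 50.8417
53.1417
```

View pics/m5.png

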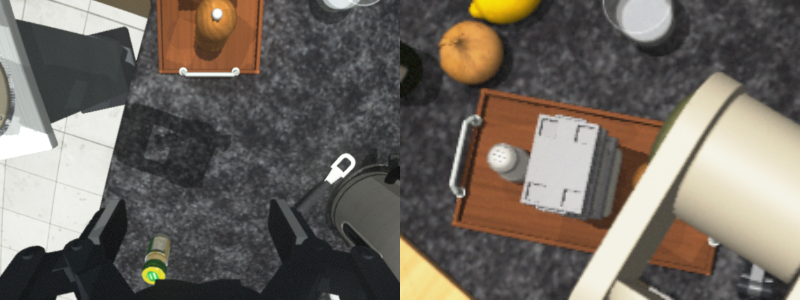

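The wrist view (left) shows the mill upright with its knob at (217,14). The top view (right) shows the stack aligned and the shaker standing at (505,160). One last numeric check of the mill, the spice jar and the shallow lid, then I hand in.

Run:
```python
from h import *
f=dict(np.load("pics/w5.npz")); a=TY;R=np.array([[np.cos(a),np.sin(a)],[-np.sin(a),np.cos(a)]])
print("mill",R@(onz(f,(347,23),.177)[0,:2]-T0))
t=dict(np.load("pics/t5.npz")); s=np.array([227/400,170/300])
P=onz(t,(np.array([(541,112),(606,127),(589,219),(521,205)])-[400,0])*s+[100,140],.19)[:,:2]
print("shallow",R@(P.mean(0)-T0),np.linalg.norm(P[0]-P[3]),np.linalg.norm(P[0]-P[1]))
ok=np.all(np.abs(R@(onz(f,(347,23),.177)[0,:2]-T0)-[0,-.094])<.01)
if ok:
    from bench import job; print(job.hand_in())
```

```text
mill [-0.0006 -0.0963]
shallow [-0.0014 -0.0056] 0.09865724238742832 0.0703777577010888
the job is handed in; nothing more can be done
None
```

The tray is loaded and handed in at about 53 s of the 120 s allowed. The deep tub, shaker and mill measured within about 3 mm of target. The medium and shallow tubs touched down at seated height, but the final shallow-lid reading was coarse (about 5.6 mm off centre along the tray). No verdict came back.

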